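# Park the tester's weighted arm open and fit its specimen plate

## Task

Swing the bench tester's counterweighted loading arm up and over its balance point, without flinging it, until it stands open by itself, and let go of it. Then take the plate with the tongue from the shallow tray, tilt its tongue in under the pocket's overhanging lip and lower the other end, without dropping it, until the plate lies flat and fully home in the pocket; let go and leave the arm standing open. Do not knock the rod stand, and leave the jug, the round weight and the long plate where they are.

Things in the scene. Friction and masses are not known exactly. Their poses are not given: they have to be found in the camera images.
- tester: Grey bench tester fixed to the bench, 245 mm long (x -75 to 170), 100 wide (y), left or right of the middle, turned up to 0.25 rad. Origin on the bench under the middle of its pocket; x points from the lip end (near the robot) to the hinge end, z up. Two hinge cheeks, 105 mm high, stand at x = 95 to 129, y = +-46 mm.
- pocket (a point): Centre of the pocket's floor, 20 mm above the bench; axes as the tester's. The pocket, open upwards, is 106 mm long (x -53 to 53) and 77 wide (y), but only 53 wide, centred, from x = -53 to -41: the slot for the plate's tongue. Side and rear walls are 8 mm high above its floor.
- lip (a point): Middle of the lower edge of the steel lip that overhangs the pocket's -x end by 10 mm: 43 mm to -x of pocket, 11 mm above the pocket floor. The lip is 5 mm thick and as wide as the tester.
- pivot (a point): Middle of the loading arm's hinge axis, which runs along the tester's y: at x = 110 mm, 85 mm above the bench in the tester's frame.
- load_arm (a joint): Loading arm's angle, rad. 0: shut (as it starts), level over the pocket, blocking it. Grows as the handle rises; 1.57 upright; stop at 1.7, open. A counterweight above the hinge makes it balance at about 0.9: below, it falls shut; beyond, it falls open and stays. Lifting takes 1 to 2 N at the handle. Bar 14 mm wide, 16 high; a rubber foot 28 wide, 110 mm from the hinge, reaches 25 mm below its axis.
- handle (a point): Middle of the arm's handle, a round steel crossbar 12 mm thick, 130 long, parallel to the hinge axis, 165 mm from it, at the arm's free end (a T). Shut, it is 85 mm above the bench; open, about 249. The arm meets its middle, so each half, from 7 to 65 mm off the middle, is free to grip from above; it can turn in the grip.
- plate: Loose aluminium plate with a tongue, flat in the tray, 0.16 to 0.28 kg, 102 mm long (x). Origin: centre of its underside. The body is 72 wide, 8 thick, x = -37 to 51; the tongue, 46 wide, 4 thick, flush with the underside, x = -51 to -37 mm. Home: origin at pocket, axes as the tester's, tongue under the lip.
- tongue (a point): Middle of the front lower edge of the plate's tongue (x = -51 mm in the plate's frame).
- rib (a point): Top middle of the plate's upright grip rib, 38 mm above its underside at x = 5 mm: 12 mm thick (x), 50 long (y), standing 30 mm above the plate's top face.
- tray: Shallow blue tray fixed to the bench on the other side from the tester, 170 x 320 mm (x, y), 30 mm high, walls and floor 5 mm. Origin: centre of its underside. Holds the two plates, either one left or right.
- long_plate: Bystander in the tray: similar plate without a tongue, a plain rectangle 116 x 72 x 8 mm with the same rib (centred at x = +5 mm, top 38 mm above the underside). Does not fit the pocket. Origin: centre of its underside.
- stand: Rod stand fixed to the bench close beside the tester, on its left or right: upright rod 12 mm thick, 300 mm high, at the origin, with a 22 mm wide boss at 256 to 284 mm height and a base 120 x 50 x 10 mm. Origin: centre of its underside.
- jug: Bystander: white plastic jug, 72 mm across, 100 mm high, close beside the tester on the side opposite the stand. Origin: centre of its underside.
- weight: Bystander: round steel weight, 48 mm across, 74 mm high, standing on the bench. Origin: centre of its underside.
Not all that is in view belongs to the job. Leave any red look-alike of the plate alone.

How it is judged:
By the outcome, as a careful person would: the job done as asked, in the order asked, and still so for the second after the job is handed in, with the robot touching nothing.
It also fails if it takes over 72 s, if anything falls off the work surface, if the arm or the gripper's body presses on something with over 40 N, if the wrist force passes 120 N, or if a joint passes its speed limit or range.

## Robot

A 6-joint arm with a two-finger parallel gripper is mounted at the origin on the work surface. World frame = base frame: x ahead of the robot, y to its left, z up, the work surface at z = 0. Lengths are in mm, angles in rad, forces in N, time in s.
With the tool pointing down it reaches from about 350 to 925 mm from the base axis. Payload 6.4 kg.
Tool frame: the origin (TCP) lies midway between the tips of the shut fingers; the grasp point (between the pads) lies 19 mm behind it; z points along the fingers, y is the line along which they close (so a half turn about z gives the same grasp; the last joint's range is limited). The gripper opens to 94 mm and grips with 3 to 60 N. Pads are 16 mm wide; open, the fingers measure 119 mm over their backs; the gripper's body (75 mm by 177 mm) begins 78 mm behind the grasp point.
Start: joints at [-1.476, 0.245, 1.558, -0, 1.339, -0.174], TCP at [172.628, -626.668, 205.455] pointing down, gripper open.
Joint ranges: [-3.13, 3.13], [-1.02, 2.26], [0.13, 2.54], [-0.95, 4.09], [0.21, 2.88], [-2.74, 2.74]. Speed limits (rad/s): [2.57, 2.57, 3.14, 3.14, 3.14, 3.14].

## Interface

Orientations are given as a rotation vector (axis times angle).
In Python, from cell import sense, capture, camera_params, sign_off gives the robot as it stands. The module is installed in compiled form; this text tells all that it offers.
- The arm moves only by the shell command python3 -m creep 'ROWS'. ROWS is text: rows parted by semicolons, each of 7 numbers parted by spaces: the shift along the tool's x, y, z as a fraction of full scale, then the turn, a rotation vector about the tool's x, y, z as a fraction of full scale, then the gripper command: -1 is fully open, 1 is shut, values between are in proportion. In form: dx dy dz rx ry rz hand; .... A call has 1 to 8 rows; each row shifts and turns the commanded pose from where the row before left it, along the tool's axes as they then stand; what a row does not reach is not made up. Full scale, the value 1, is 20 cm for a shift and 90 degrees for a turn. A row lasts 1/10 s, in which the tool goes at most 50 mm and 8.59 degrees, less where a joint would pass 70% of its speed; a pose out of reach is approached as far as the arm can. A call with a number of a shift or a turn outside -1 to 1 is refused whole. A call with a gripper value outside its range is refused whole. The fingers move at their own pace and stop on an object; the grip force is fixed at half the most. Time passes only in rows, so rows that do not move let the fingers close. It gives the time, the measured TCP pose, the force, the opening and the grip force at its end, in the units of the state.
- sense(): the state, without advancing time (a new reading comes with each control period).
- capture(name): name is "scene" or "top" or "wrist"; returns (picture, depth): 480x640x3 uint8, red, green, blue; 480x640 float32, mm along the optical axis (not along the pixel's ray), 0 where there is no reading.
- camera_params(name): a dict with "mtx" (3x3 intrinsics, pixels), "eye" and "rotation" of the camera in the world. Camera axes: x right, y down, z forward; pixel columns grow to the right and rows downward; lengths in mm; the calibration is good to about 2 mm. The wrist camera is an equidistant fisheye: a pixel r from the principal point sees the ray r / f radians off the axis. A picture is of the moment at which its call begins: read the wrist's pose just before it. camera_params takes no time and is no camera call; for the wrist camera it gives the pose at the moment of the call.
- sign_off(): hands the job in; it is judged then, once.
The state is a dict: "time": time; "qpos": joint angles; "qd": joint speeds; "effort": joint torques, N m; "eef_pos": TCP position; "ee_rot": TCP orientation; "wrist_force": force on the tool from outside, world axes, zero at the start; "ft_torque": the same for the moment, N m; "gripper_width": finger opening in mm; "gripper_force": force on a finger pad.
Only numpy, scipy, OpenCV 4.12 (cv2) and the standard library are available. Lean on these libraries where they do the work, as an engineer would, in place of code of your own. Each camera call takes 0.05 s, during which the arm holds its last target. There are 200 camera calls.

## Working session

There is one attempt and no reset: what is moved stays moved. The work goes in short steps, Python scripts to look and compute and a shell command to move; the robot and the scene stay as the last step left them, time stands still between calls to the robot, and variables do not carry over. Pictures are saved under pics/ and viewed, at most 10 in all, crops included, and the job is handed in when it is done.

```bash
mkdir -p pics
python3 - <<'E'
from cell import *
import cv2,numpy as np
s=sense();print(s)
for n in("scene","top"):
    p,d=capture(n);cv2.imwrite(f"pics/{n}0.png",p[:,:,::-1]);np.savez(f"{n}0.npz",p=p,d=d,**camera_params(n));print(n,camera_params(n))
E
```

```text
{'time': 0.0, 'qpos': array([-1.47612125e+00,  2.45823842e-01,  1.55902513e+00, -8.59932570e-06,
        1.33869270e+00, -1.74095465e-01]), 'qd': array([-0.00236669, -0.00084225, -0.00221828,  0.00040289, -0.00061788,
        0.00054898]), 'effort': array([ 2.06906996e-03, -4.15828514e+01, -3.14601517e+01,  6.87166094e-02,
        3.33148276e-02, -1.32942660e-04]), 'eef_pos': array([ 172.55272355, -626.04459686,  204.33314318]), 'ee_rot': array([-3.11133700e+00, -4.20656319e-01, -1.08342279e-04]), 'wrist_force': array([-0.62203067, -0.52819665, -0.73050707]), 'ft_torque': array([-0.05014846, -0.01598776, -0.02836692]), 'gripper_force': 0.0, 'gripper_width': 93.66353888690671}
scene {'mtx': array([[585.55134194,   0.        , 303.14037958],
       [  0.        , 585.55134194, 241.50144324],
       [  0.        ,   0.        ,   1.        ]]), 'eye': array([ 912.70446485, -719.98913617,  742.49638268]), 'rotation': array([-2.19354857, -0.52485291,  0.27178776])}
top {'mtx': array([[469.13721509,   0.        , 318.01294252],
       [  0.        , 469.13721509, 237.22191032],
       [  0.        ,   0.        ,   1.        ]]), 'eye': array([ 357.3008082 ,  -20.01007717, 1034.96785615]), 'rotation': array([-2.09794335,  2.12459896, -0.14691885])}
```

View pics/scene0.png

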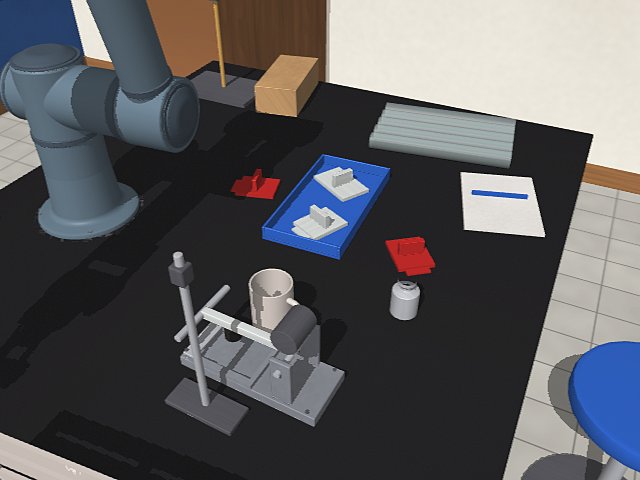

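View pics/top0.png

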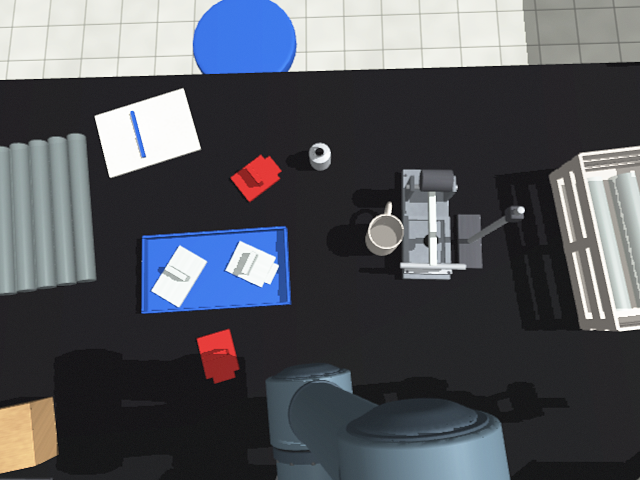

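Scene: the tester (≈260,350) with the stand in front (200,340), jug behind (270,295). In top: handle bar at (432,267), tester axis near vertical in the image, stand rod top (517,212), jug (384,234); tongue plate at (252,263), tongue pointing right (271,275); long plate at (180,276). I'll measure with depth from both views.

```bash
cat > h.py <<'E'
import numpy as np,cv2
from scipy.spatial.transform import Rotation as R
def cloud(d,K,eye,rot):
    v,u=np.mgrid[:480,:640]
    c=np.stack([(u-K[0,2])/K[0,0]*d,(v-K[1,2])/K[1,1]*d,d],-1)
    w=c@R.from_rotvec(rot).as_matrix().T+eye; w[d<=0]=np.nan; return w
def load(n):
    f=np.load(n+".npz"); return f["p"].astype(int),cloud(f["d"],f["mtx"],f["eye"],f["rotation"])
def rect(P):
    (c,s,a)=cv2.minAreaRect(P.astype(np.float32)); return np.round(c,1),np.round(s,1),round(a,2)
def sel(w,lo,hi): return np.all((w>lo)&(w<hi),-1)
E
python3 - <<'E'
from h import *
for n in("top0","scene0"):
    p,w=load(n); bright=p.min(-1)>110
    print(n)
    for u,v in ([(432,267),(252,263),(180,276),(384,234),(517,212),(320,155),(220,270)] if n=="top0" else [(202,313),(320,225)]): print((u,v),w[v,u].round(0),p[v,u])
    def show(t,m):
        P=w[m]; print(t,len(P)); 
        if len(P)>8: print("  mean",P.mean(0).round(1),"zpct",np.percentile(P[:,2],[5,50,95]).round(1),rect(P[:,:2]))
    ty=(50,-400,0);
    # tray-side plates
    for name,lo,hi in(("R",50,170),("L",190,330)):
        B=sel(w,(250,lo-0,8),(460,hi,24))&(p.max(-1)-p.min(-1)<40)&(p.max(-1)>60)
        show("plate"+name,B)
        show("rib"+name,sel(w,(250,lo,34),(460,hi,60)))
    H=sel(w,(270,-420,78),(345,-120,105)); show("handle",H)
    show("armbar",sel(w,(350,-300,80),(430,-180,110)))
    show("base",sel(w,(250,-360,12),(620,-160,35)))
    show("jug",sel(w,(330,-220,90),(460,-100,115)))
    show("rodtop",sel(w,(300,-450,250),(600,-250,330)))
    show("allhigh",sel(w,(300,-450,110),(700,-200,200)))
E
```

```text
top0
(432, 267) [ 462. -213.   89.] [202 208 213]
(252, 263) [481. 159.  41.] [179 186 182]
(180, 276) [456. 315.  41.] [245 248 247]
(384, 234) [ 547. -128.    6.] [169 165 157]
(517, 212) [ 525. -308.  298.] [90 92 94]
(320, 155) [736.  12.   1.] [68 69 71]
(220, 270) [471. 237.   6.] [ 66 125 236]
plateR 191
  mean [448.8 146.5  12.9] zpct [ 9.  12.9 16.6] (array([432.2, 152.7]), array([48.3, 71.8]), 70.81)
ribR 1
plateL 330
  mean [431.5 310.9  13.7] zpct [10.1 13.7 17.1] (array([422.6, 260.5]), array([139.,  74.]), 89.6)
ribL 202
  mean [338.8 257.9  39.6] zpct [35.8 39.1 45.2] (array([369.6, 280. ]), array([205.6,  49.4]), 28.93)
handle 0
armbar 0
base 2927
  mean [ 535.6 -222.1   21.9] zpct [13.2 20.9 30.5] (array([ 531.7, -252.6]), array([170.9, 176.3]), 88.04)
jug 0
rodtop 274
  mean [ 525.9 -309.9  282.6] zpct [263.4 283.3 300.7] (array([ 527.8, -313.4]), array([22.5, 22.9]), 86.9)
allhigh 689
  mean [ 608.5 -239.4  148.6] zpct [130.6 148.6 176. ] (array([ 597., -268.]), array([169.7,  65.8]), 51.79)
scene0
(202, 313) [ 468. -222.   89.] [194 198 196]
(320, 225) [488. 158.  12.] [194 198 194]
plateR 155
  mean [449.3 142.8  12.5] zpct [ 8.7 12.9 15.9] (array([446.9, 142.3]), array([25.9, 54.7]), 0.66)
ribR 1
plateL 199
  mean [430.9 308.2  13.7] zpct [ 8.8 13.5 18.9] (array([441.6, 274.8]), array([ 56.9, 141. ]), 23.82)
ribL 119
  mean [349.7 259.3  39.5] zpct [35.5 39.  44.8] (array([375.9, 265.8]), array([198.,  53.]), 20.46)
handle 0
armbar 0
base 3963
  mean [ 539.4 -242.2   21.4] zpct [12.6 20.9 29.8] (array([ 532.4, -250.4]), array([181., 176.]), 88.44)
jug 0
rodtop 645
  mean [ 533.6 -319.3  278.6] zpct [260.  279.7 300.2] (array([ 530.1, -315.5]), array([23. , 23.1]), 87.99)
allhigh 1744
  mean [ 611.6 -254.   144.9] zpct [118.2 146.3 181.1] (array([ 601.2, -269.6]), array([172.5,  57.3]), 51.31)
```

```bash
python3 - <<'E'
from h import *
for n in("top0","scene0"):
    p,w=load(n); print(n)
    grey=(p.max(-1)-p.min(-1)<45)&(p.max(-1)>60)
    def show(t,m):
        m=cv2.morphologyEx(m.astype(np.uint8),cv2.MORPH_OPEN,np.ones((2,2)))>0
        P=w[m]; print(t,len(P)); 
        if len(P)>8: print("  mean",P.mean(0).round(1),"zpct",np.percentile(P[:,2],[5,50,95]).round(1),rect(P[:,:2]),"box",np.percentile(P[:,:2],[1,99],axis=0).round(0).tolist())
    for name,lo,hi in(("R",100,225),("L",245,380)):
        show("plate"+name,sel(w,(390,lo,9),(560,hi,20))&grey)
        show("platebody"+name,sel(w,(390,lo,11.5),(560,hi,20))&grey)
        show("rib"+name,sel(w,(390,lo,38),(560,hi,60)))
    show("handle",sel(w,(435,-310,82),(482,-150,105)))
    show("armbar",sel(w,(485,-250,80),(580,-190,120)))
    show("cheeks",sel(w,(560,-300,95),(660,-170,115)))
    show("cweight",sel(w,(560,-300,120),(700,-170,200)))
    show("base",sel(w,(430,-268,14),(700,-150,32)))
    show("jug",sel(w,(440,-175,90),(580,-60,115)))
    show("rodtop",sel(w,(300,-450,293),(600,-250,330)))
    show("weight",sel(w,(640,-40,40),(760,60,115)))
E
python3 - <<'E'
import cv2
a=cv2.imread("pics/top0.png");b=cv2.imread("pics/scene0.png")
x=cv2.resize(a[150:310,360:530],None,fx=2.3,fy=2.3,interpolation=2);y=cv2.resize(a[215:325,130:300],None,fx=2.3,fy=2.3,interpolation=2)
z=cv2.resize(b[240:440,160:360],None,fx=2,fy=2,interpolation=2)
import numpy as np
o=np.zeros((600,800,3),np.uint8);o[:368,:391]=x;o[:253,395:786]=y;o=o
z=z[:345,:];o[255:600,398:798]=z
cv2.imwrite("pics/c.png",o)
E
```

```text
top0
plateR 1124
  mean [479.9 163.5  13.9] zpct [ 8.8 13.2 16.9] (array([478.6, 159.7]), array([101.1,  71.8]), 64.74) box [[437.0, 116.0], [525.0, 213.0]]
platebodyR 828
  mean [480.1 164.4  14. ] zpct [ 9.5 13.3 16.9] (array([480.8, 164.7]), array([89.1, 71.8]), 64.95) box [[438.0, 117.0], [525.0, 213.0]]
ribR 138
  mean [480.6 163.6  39.8] zpct [26.9 42.  45.7] (array([480.9, 164.5]), array([13.8, 50.8]), 57.92) box [[459.0, 150.0], [503.0, 179.0]]
plateL 1486
  mean [nan nan nan] zpct [nan nan nan] (array([458. , 324.3]), array([ 70.4, 114.8]), 58.8) box [[nan, nan], [nan, nan]]
platebodyL 1109
  mean [nan nan nan] zpct [nan nan nan] (array([456.6, 325.3]), array([ 69.1, 117.5]), 59.62) box [[nan, nan], [nan, nan]]
ribL 135
  mean [460.9 320.6  41.2] zpct [16.5 43.1 46.4] (array([461.3, 323.7]), array([51.1, 14.7]), 60.0) box [[447.0, 300.0], [477.0, 343.0]]
handle 427
  mean [nan nan nan] zpct [nan nan nan] (array([ 473.9, -229.6]), array([152.4,  27.4]), 86.5) box [[nan, nan], [nan, nan]]
armbar 368
  mean [nan nan nan] zpct [nan nan nan] (array([ 538.2, -227.8]), array([ 24.6
[... 2112 characters left out ...]
, nan]]
cweight 1398
  mean [nan nan nan] zpct [nan nan nan] (array([ 622.2, -157.6]), array([ 38.5, 197.7]), 10.79) box [[nan, nan], [nan, nan]]
base 5376
  mean [nan nan nan] zpct [nan nan nan] (array([ 568.1, -219.7]), array([213. , 156.1]), 55.46) box [[nan, nan], [nan, nan]]
jug 591
  mean [nan nan nan] zpct [nan nan nan] (array([489.3, -87.2]), array([113.4, 144.9]), 27.0) box [[nan, nan], [nan, nan]]
rodtop 90
  mean [ 518.3 -301.4  280.7] zpct [127.9 297.8 301.5] (array([ 407.6, -175. ]), array([ 10.3, 384.3]), 41.22) box [[280.0, -321.0], [535.0, -37.0]]
weight 502
  mean [nan nan nan] zpct [nan nan nan] (array([724.2,  33.7]), array([43.6, 97.4]), 3.26) box [[nan, nan], [nan, nan]]
```

View pics/c.png

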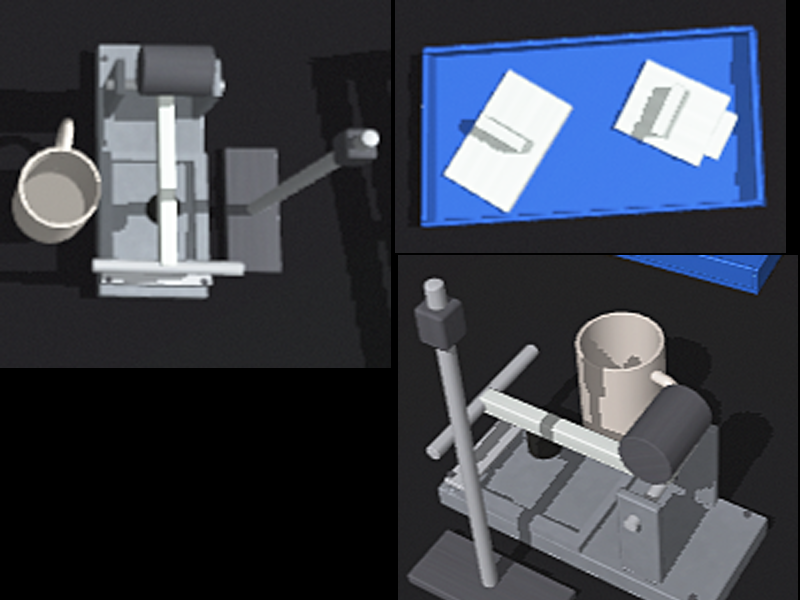

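The crop shows: the handle bar horizontal over the lip end, tongue of the right plate pointing right; long plate left. Now a cleaner fit for the tester.

Run:
```python
from h import *
from scipy.ndimage import label
np.set_printoptions(suppress=True)
for n in("top0","scene0"):
    p,w=load(n); print(n)
    def show(t,lo,hi):
        m=sel(w,lo,hi); l,k=label(m,np.ones((3,3))); 
        if k==0: return print(t,0)
        m=l==1+np.argmax(np.bincount(l.ravel())[1:])
        P=w[m]; c=np.median(P,0); ev,V=np.linalg.eigh(np.cov(P[:,:2].T)); V=V[:,::-1]
        q=(P[:,:2]-c[:2])@V; a,b=np.percentile(q,[1,99],axis=0)
        mid=c[:2]+V@((a+b)/2)
        print(t,len(P),"mid",mid.round(1),"z",np.percentile(P[:,2],[10,50,90]).round(1),"size",(b-a).round(1),"dir",V[:,0].round(3))
    show("handle",(445,-320,80),(474,-140,105))
    show("armbar",(482,-250,82),(570,-190,105))
    show("cweight",(590,-300,120),(700,-170,200))
    show("base",(430,-280,16),(700,-150,32))
    show("lipish",(430,-280,30),(475,-150,48))
    show("jug",(440,-175,85),(580,-60,115))
    show("rodtop",(480,-350,270),(570,-280,330))
    show("rod",(480,-350,120),(570,-280,240))
    show("weight",(640,-40,50),(760,60,115))
    show("body",(390,100,11.5),(560,225,20))
    show("ribtop",(390,100,36),(560,225,60))
```

```text
top0
handle 400 mid [ 465.7 -214.7] z [86.9 90.1 93.1] size [127.   13.1] dir [0.037 0.999]
armbar 341 mid [ 525.3 -217. ] z [89.2 92.9 95. ] size [85.8 14.3] dir [-0.999  0.046]
cweight 731 mid [ 628.  -220.2] z [134.9 147.9 152.5] size [59.5 40.9] dir [0.074 0.997]
base 1895 mid [ 584.  -195.8] z [18.1 20.9 27.8] size [205.1  54.6] dir [-1.     0.015]
lipish 230 mid [ 459.6 -214.4] z [33.7 36.4 38.7] size [97.9  9.6] dir [0.03 1.  ]
jug 260 mid [ 537.9 -123.9] z [ 88.   98.6 101.8] size [77.7 69.3] dir [-0.913  0.408]
rodtop 231 mid [ 527.3 -312.6] z [275.3 283.8 299.7] size [25.8 24.1] dir [-0.878 -0.478]
rod 166 mid [ 526.5 -311.6] z [134.2 185.9 229.2] size [11.7  7.1] dir [-0.879 -0.476]
weight 235 mid [723.2  11.5] z [50.8 52.7 56.1] size [42.6 40.9] dir [-0.498  0.867]
body 941 mid [483.3 167. ] z [12.1 13.7 15.9] size [87.3 70.8] dir [0.427 0.904]
ribtop 145 mid [482.4 165.2] z [40.3 43.2 45.7] size [49.3 12. ] dir [-0.908  0.418]
scene0
handle 324 mid [ 468.  -196.7] z [86.3 90.6 92.8] size [88.6 11.8] dir [0.019 1.   ]
armbar 599 mid [ 526.2 -218.8] z [85.2 92.8 94.7] size [85.9 15.2] dir [-0.999  0.034]
cweight 1401 mid [ 634.6 -223.3] z [128.7 146.5 152.2] size [62.5 42. ] dir [0.189 0.982]
base 5653 mid [ 583.1 -227.5] z [19.  21.  27.6] size [215.4  94.3] dir [-0.999 -0.036]
lipish 230 mid [ 466.4 -217.9] z [35.1 36.8 38.5] size [50.9 19.5] dir [-0.086  0.996]
jug 750 mid [ 536.9 -123.9] z [ 87.   94.7 100.8] size [71.4 70. ] dir [-0.587  0.81 ]
rodtop 466 mid [ 532.7 -318.4] z [273.6 284.  299.2] size [26.7 18.5] dir [-0.727 -0.687]
rod 582 mid [ 531.9 -317.6] z [133.2 183.9 230.4] size [11.3  6.6] dir [-0.728 -0.686]
weight 368 mid [723.6   9.9] z [50.9 53.1 70. ] size [42.3 41.8] dir [-0.958 -0.286]
body 678 mid [485.5 165.4] z [12.3 13.9 16. ] size [95.6 82.7] dir [0.627 0.779]
ribtop 137 mid [483.6 164. ] z [37.5 42.7 45. ] size [52.  14.2] dir [-0.908  0.419]
```

```bash
python3 -m creep '0.155 -0.155 0 0 0 0 -1;0.155 -0.155 0 0 0 0 -1;0.155 -0.155 0 0 0 0 -1;0.155 -0.155 0 0 0 0 -1;0.155 -0.155 0 0 0 0 -1;0.155 -0.155 0 0 0 0 -1;0 0 0 0 0 -0.095 0.1;0 0 0 0 0 -0.095 0.1' | tail -5
python3 -m creep '0 0 0 0 0 -0.095 0.1;0 0 0 0 0 -0.095 0.1;0 0 0 0 0 -0.095 0.1;0 0 0 0 0 -0.095 0.1;0 0 0 0 0 -0.095 0.1;0 0 0 0 0 -0.095 0.1;0 0 0 0 0 -0.044 0.1;0 0 0 0 0 0 0.1'
cat >> h.py <<'E'
def rel(pos,Rt=None):
    "print displacement to TCP goal in tool axes (fractions) and turn"
    from cell import sense
    s=sense(); M=R.from_rotvec(s["ee_rot"])
    print("now",s["eef_pos"].round(1),"axes x,y,z\n",M.as_matrix().T.round(3),"\nshift",(M.inv().apply(np.array(pos)-s["eef_pos"])/200).round(4))
    if Rt is not None: print("turn",((M.inv()*Rt).as_rotvec()/(np.pi/2)).round(4))
    print("q",s["qpos"].round(2),"F",s["wrist_force"].round(1),"w",round(s["gripper_width"],1),"gf",round(s["gripper_force"],1),"t",round(s["time"],2))
def down(yaw): # tool y along yaw, z down
    y=np.array([np.cos(yaw),np.sin(yaw),0]); z=np.array([0,0,-1.]); return R.from_matrix(np.stack([np.cross(y,z),y,z],1))
E
python3 -c "
from h import *
rel((467.5,-183,160),down(-.037))"
```

```text
eef_pos: [303.2, -396.5, 205.1]
ee_rot: [-3.012, -0.892, 0.0]
wrist_force: [0.3, 0.8, 0.3]
gripper_width: 81.4
gripper_force: 0.0
time: 1.7
eef_pos: [302.4, -397.7, 205.0]
ee_rot: [-2.264, -2.177, -0.0]
wrist_force: [-0.4, 0.3, -1.6]
gripper_width: 42.0
gripper_force: 0.0
now [ 302.4 -397.7  205. ] axes x,y,z
 [[ 0.039  0.999  0.001]
 [ 0.999 -0.039 -0.   ]
 [-0.     0.001 -1.   ]] 
shift [1.1047 0.7827 0.2256]
turn [-0.0002 -0.0005 -0.0014]
q [-1.15 -0.11  1.94 -0.    1.32 -1.11] F [-0.4  0.3 -1.6] w 42.0 gf 0.0 t 1.7
```

```bash
python3 -m creep '0.184 0.13 0.03 0 0 0 0.1;0.184 0.13 0.03 0 0 0 0.1;0.184 0.13 0.03 0 0 0 0.1;0.184 0.13 0.03 0 0 0 0.1;0.184 0.13 0.03 0 0 0 0.1;0.184 0.13 0.03 0 0 0 0.1;0 0 0 0 0 0 0.1;0 0 0 0 0 0 0.1'
python3 - <<'E'
from h import *
from cell import *
rel((467.5,-183,66))
c=camera_params("wrist");p,d=capture("wrist");cv2.imwrite("pics/w1.png",p[:,:,::-1]);np.savez("w1.npz",p=p,d=d,**c);print(c)
E
```

```text
time: 2.5
eef_pos: [467.1, -182.6, 169.1]
ee_rot: [-2.263, -2.178, 0.001]
wrist_force: [-0.0, -0.0, 0.2]
gripper_width: 42.4
gripper_force: 0.0
now [ 467.1 -182.6  169.1] axes x,y,z
 [[ 0.038  0.999  0.   ]
 [ 0.999 -0.038 -0.001]
 [-0.001  0.    -1.   ]] 
shift [-0.002   0.0024  0.5154]
q [-0.6  -0.07  1.96 -0.    1.25 -0.56] F [-0.  -0.   0.2] w 42.4 gf 0.0 t 2.5
{'mtx': array([[371.64829954,   0.        , 322.96290186],
       [  0.        , 371.64829954, 238.32384751],
       [  0.        ,   0.        ,   1.        ]]), 'eye': array([ 470.48218507, -106.66349345,  348.55898711]), 'rotation': array([ 2.8766485 , -0.05565219, -0.00972625])}
```

View pics/w1.png

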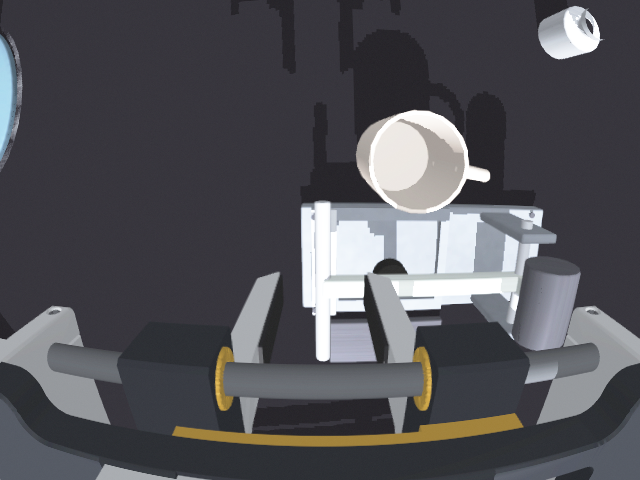

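Wrist view: handle bar at column ≈322 between the fingers (270..375), jug at (415,160), tester (300–540, 205–320). Measure handle and base here.

```bash
cat >> h.py <<'E'
def fcloud(n):
    f=np.load(n+".npz"); K=f["mtx"]; v,u=np.mgrid[:480,:640]; x=u-K[0,2];y=v-K[1,2];r=np.hypot(x,y)+1e-9;t=r/K[0,0]
    k=np.tan(t)/r; d=f["d"].copy(); c=np.stack([x*k*d,y*k*d,d],-1)
    w=c@R.from_rotvec(f["rotation"]).as_matrix().T+f["eye"]; w[d<=0]=np.nan; return f["p"].astype(int),w
def fit(w,t,lo,hi,big=True):
    from scipy.ndimage import label
    m=sel(w,lo,hi)
    if m.sum()<10: return print(t,"none")
    l,k=label(m,np.ones((3,3))); m=l==1+np.argmax(np.bincount(l.ravel())[1:])
    P=w[m]; c=np.median(P,0); ev,V=np.linalg.eigh(np.cov(P[:,:2].T)); V=V[:,::-1]
    q=(P[:,:2]-c[:2])@V; a,b=np.percentile(q,[1,99],axis=0)
    print(t,len(P),"mid",(c[:2]+V@((a+b)/2)).round(1),"z",np.percentile(P[:,2],[10,50,90]).round(1),"size",(b-a).round(1),"dir",V[:,0].round(3),"yawdeg",np.degrees(np.arctan2(V[1,0],V[0,0])).round(2)); return P
E
python3 - <<'E'
from h import *
p,w=fcloud("w1")
fit(w,"handle",(450,-290,81),(478,-130,100))
fit(w,"arm",(485,-260,80),(590,-190,100))
fit(w,"base",(430,-290,15),(700,-150,32))
fit(w,"rim",(430,-290,26),(700,-150,33))
fit(w,"lip",(430,-290,33),(475,-150,45))
fit(w,"jug",(440,-175,85),(580,-60,115))
E
```

```text
handle 2659 mid [ 468.5 -214.3] z [87.4 90.4 92.4] size [127.9  17.2] dir [0.035 0.999] yawdeg 88.02
arm 1867 mid [ 552.9 -217.3] z [84.7 92.8 93.9] size [72.6 13.4] dir [-0.999  0.05 ] yawdeg 177.12
base 11120 mid [ 580.7 -201.5] z [19.3 20.4 28. ] size [201.2  64.5] dir [-0.999  0.048] yawdeg 177.27
rim 1787 mid [ 533.8 -186. ] z [27.3 28.2 29.2] size [111.2  55.8] dir [-0.953  0.303] yawdeg 162.37
lip 379 mid [ 456.7 -214.6] z [35.3 36.3 37.6] size [98.2  3.2] dir [0.035 0.999] yawdeg 87.99
jug 2328 mid [ 539.4 -123.5] z [ 88.   99.2 100.7] size [78.9 69.4] dir [-0.977  0.214] yawdeg 167.66
```

```bash
python3 -m creep '0 0.005 0.13 0 0 0 0.1;0 0 0.13 0 0 0 0.1;0 0 0.13 0 0 0 0.1;0 0 0.125 0 0 0 0.1;0 0 0 0 0 0 0.1;0 0 0 0 0 0 1;0 0 0 0 0 0 1;0 0 0 0 0 0 1'
python3 -m creep '0 0 0 0 0 0 1;0 0 0 0 0 0 1;0 0 0 0 0 0 1'
```

```text
time: 3.35
eef_pos: [469.0, -184.5, 68.2]
ee_rot: [2.263, 2.175, 0.001]
wrist_force: [-0.0, 0.6, -0.4]
gripper_width: 21.8
gripper_force: 0.0
time: 3.65
eef_pos: [466.5, -183.9, 67.4]
ee_rot: [-2.261, -2.177, 0.006]
wrist_force: [-9.6, -1.2, 7.6]
gripper_width: 10.8
gripper_force: 30.0
```

```bash
python3 -c "
import numpy as np
t=np.r_[np.arange(0,1.61,.07),1.65]
for a,b in zip(t,t[1:]): print(round(b,2),round(.825*(np.cos(a)-np.cos(b)),4),round(-.825*(np.sin(b)-np.sin(a)),4))"
```

```text
0.07 0.002 -0.0577
0.14 0.0061 -0.0574
0.21 0.0101 -0.0569
0.28 0.014 -0.056
0.35 0.0179 -0.0549
0.42 0.0217 -0.0535
0.49 0.0254 -0.0519
0.56 0.0289 -0.05
0.63 0.0324 -0.0478
0.7 0.0356 -0.0454
0.77 0.0387 -0.0428
0.84 0.0416 -0.04
0.91 0.0443 -0.037
0.98 0.0468 -0.0338
1.05 0.049 -0.0305
1.12 0.0511 -0.027
1.19 0.0528 -0.0233
1.26 0.0543 -0.0196
1.33 0.0556 -0.0157
1.4 0.0565 -0.0118
1.47 0.0572 -0.0078
1.54 0.0576 -0.0038
1.65 0.0907 0.0022
```

```bash
python3 -m creep '0 -0.006 -0.058 0 0 0 1;0 0.006 -0.057 0 0 0 1;0 0.01 -0.057 0 0 0 1;0 0.014 -0.056 0 0 0 1'
python3 -m creep '0 0.018 -0.055 0 0 0 1;0 0.022 -0.0535 0 0 0 1;0 0.025 -0.052 0 0 0 1;0 0.029 -0.05 0 0 0 1'
```

```text
time: 4.05
eef_pos: [472.7, -184.0, 113.3]
ee_rot: [2.264, 2.178, -0.002]
wrist_force: [-1.5, -4.2, -2.3]
gripper_width: 11.1
gripper_force: 30.0
time: 4.45
eef_pos: [490.1, -184.5, 155.1]
ee_rot: [-2.261, -2.176, 0.006]
wrist_force: [-8.0, -3.8, 2.2]
gripper_width: 11.0
gripper_force: 30.0
```

```bash
python3 -m creep '0 0.032 -0.048 0 0 0 1;0 0.036 -0.045 0 0 0 1;0 0.039 -0.043 0 0 0 1;0 0.042 -0.04 0 0 0 1;0 0.044 -0.037 0 0 0 1;0 0.047 -0.034 0 0 0 1'
python3 -m creep '0 0.049 -0.0305 0 0 0 1;0 0.051 -0.027 0 0 0 1;0 0.053 -0.023 0 0 0 1;0 0.054 -0.02 0 0 0 1;0 0.056 -0.016 0 0 0 1'
```

```text
time: 5.05
eef_pos: [539.1, -186.3, 206.9]
ee_rot: [-2.263, -2.177, 0.004]
wrist_force: [-7.7, -0.6, 8.7]
gripper_width: 11.4
gripper_force: 30.0
time: 5.55
eef_pos: [592.9, -188.2, 228.8]
ee_rot: [2.264, 2.177, 0.0]
wrist_force: [-2.0, -2.5, 2.5]
gripper_width: 10.9
gripper_force: 30.0
```

```bash
python3 -m creep '0 0.0565 -0.012 0 0 0 1;0 0.057 -0.008 0 0 0 1;0 0.0575 -0.004 0 0 0 1;0 0.045 0 0 0 0 1;0 0 0 0 0 0 1;0 0 0 0 0 0 1'; python3 -c "
from h import *
rel((0,0,0))"
```

```text
time: 6.15
eef_pos: [635.9, -189.8, 232.8]
ee_rot: [2.263, 2.177, 0.002]
wrist_force: [-0.3, -0.6, 4.3]
gripper_width: 10.6
gripper_force: 30.0
now [ 635.9 -189.8  232.8] axes x,y,z
 [[ 0.039  0.999 -0.   ]
 [ 0.999 -0.039  0.002]
 [ 0.002 -0.    -1.   ]] 
shift [ 0.8249 -3.216   1.1582]
q [-0.46  0.25  1.5   0.    1.39 -0.42] F [-0.3 -0.6  4.3] w 10.6 gf 30.0 t 6.15
```

```bash
python3 -m creep '0 0.03 0.001 0 0 0 1;0 0.03 0.003 0 0 0 1;0 0.015 0.002 0 0 0 1;0 0 0 0 0 0 1;0 0 0 0 0 0 1'
python3 -m creep '0 0 0 0 0 0 0.5;0 0 0 0 0 0 0.4;0 0 0 0 0 0 0.1;0 0 0 0 0 0 0.1;0 0 0 0 0 0 0.1'
```

```text
time: 6.65
eef_pos: [651.2, -190.4, 231.2]
ee_rot: [2.263, 2.177, 0.002]
wrist_force: [0.7, 0.7, 4.7]
gripper_width: 10.7
gripper_force: 30.0
time: 7.15
eef_pos: [650.1, -190.5, 230.0]
ee_rot: [-2.264, -2.177, 0.0]
wrist_force: [0.8, -1.0, 0.1]
gripper_width: 41.9
gripper_force: 0.0
```

```bash
python3 -m creep '0 0 -0.15 0 0 0 0.1;0 0 -0.15 0 0 0 0.1;0 0 0 0 0 0 0.1' >/dev/null
python3 - <<'E'
from h import *
from cell import *
c=camera_params("scene");p,d=capture("scene");w=cloud(d,c["mtx"],c["eye"],c["rotation"]);fit(w,"handle",(620,-300,236),(690,-215,275))
rel((482.5,164.5,150),down(1.134))
E
python3 -m creep '0.2175 -0.113 0 0 0 0 0.1;0.2175 -0.113 0 0 0 0 0.1;0.2175 -0.113 0 0 0 0 0.1;0.2175 -0.113 0 0 0 0 0.1;0.2175 -0.113 0 0 0 0 0.1;0.2175 -0.113 0 0 0 0 0.1;0.2175 -0.113 0 0 0 0 0.1;0.2175 -0.113 0 0 0 0 0.1' >/dev/null
python3 -m creep '0 0 0.085 0 0 -0.0935 0.1;0 0 0.085 0 0 -0.0935 0.1;0 0 0.085 0 0 -0.0935 0.1;0 0 0.085 0 0 -0.0935 0.1;0 0 0.085 0 0 -0.0935 0.1;0 0 0.085 0 0 -0.0935 0.1;0 0 0.085 0 0 -0.0935 0.1;0 0 0.085 0 0 -0.0935 0.1'
python3 -m creep '0 0 0 0 0 0 0.1;0 0 0 0 0 0 0.1' >/dev/null
python3 - <<'E'
from h import *
from cell import *
rel((482.5,164.5,17),down(1.134))
c=camera_params("wrist");p,d=capture("wrist");cv2.imwrite("pics/w2.png",p[:,:,::-1]);np.savez("w2.npz",p=p,d=d,**c)
p,w=fcloud("w2")
fit(w,"body",(390,90,11),(560,225,17)); fit(w,"rib",(390,90,35),(560,225,55))
E
```

```text
handle 532 mid [ 652.4 -251.7] z [246.6 253.3 255.5] size [71.6 11.8] dir [0.067 0.998] yawdeg 86.16
now [ 651.4 -191.1  293.3] axes x,y,z
 [[ 0.039  0.999 -0.002]
 [ 0.999 -0.039  0.005]
 [ 0.005 -0.002 -1.   ]] 
shift [ 1.7451 -0.9168  0.7086]
turn [ 0.0019  0.0029 -0.7468]
q [-0.45  0.25  1.39  0.    1.49 -0.41] F [ 0.2  1.7 -0.7] w 42.2 gf 0.0 t 7.5
time: 9.1
eef_pos: [482.0, 164.1, 152.0]
ee_rot: [-0.668, -3.067, 0.001]
wrist_force: [-0.0, -0.1, -0.3]
gripper_width: 42.3
gripper_force: 0.0
now [482.5 164.1 153.6] axes x,y,z
 [[-0.906  0.424  0.002]
 [ 0.424  0.906 -0.001]
 [-0.002 -0.    -1.   ]] 
shift [-5.000e-04  2.400e-03  6.829e-01]
turn [-0.0007 -0.0011 -0.0008]
q [ 0.11 -0.03  1.96  0.    1.22 -1.03] F [ 0.4 -0.4  0.7] w 42.4 gf 0.0 t 9.3
body 6838 mid [483.2 167.6] z [12.3 13.2 14.1] size [86.5 70.8] dir [0.433 0.901] yawdeg 64.34
rib 908 mid [482.1 166.1] z [42.  43.1 44.1] size [49.2 11.5] dir [-0.905  0.424] yawdeg 154.88
```

View pics/w2.png

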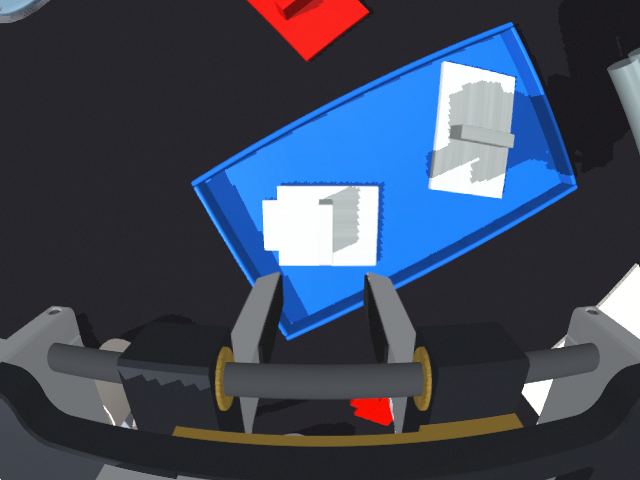

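The tongue (270,225) points to tool −y, rib at (325,230) is between the fingers; the arm handle reads open at (652, z 249). Descend and grip.

```bash
python3 -m creep '0.006 0.008 0.17 0 0 0 0.1;0 0 0.17 0 0 0 0.1;0 0 0.17 0 0 0 0.1;0 0 0.1 0 0 0 0.1;0 0 0.06 0 0 0 0.1;0 0 0 0 0 0 0.1;0 0 0 0 0 0 1;0 0 0 0 0 0 1'
python3 -m creep '0 0 0 0 0 0 1;0 0 0 0 0 0 1;0 0 0 0 0 0 1;0 0 0 0 0 0 1'
python3 -c "
from h import *
rel((0,0,0),down(1.13))"
```

```text
time: 10.15
eef_pos: [484.3, 166.4, 22.1]
ee_rot: [0.678, 3.065, 0.002]
wrist_force: [0.4, 0.8, 0.1]
gripper_width: 29.7
gripper_force: 0.0
time: 10.55
eef_pos: [483.4, 166.2, 21.2]
ee_rot: [0.678, 3.067, 0.0]
wrist_force: [-1.7, -0.7, 4.5]
gripper_width: 11.8
gripper_force: 30.0
now [483.4 166.2  21.2] axes x,y,z
 [[-0.907  0.421 -0.001]
 [ 0.421  0.907  0.   ]
 [ 0.001 -0.    -1.   ]] 
shift [ 1.8417 -1.772   0.1037]
turn [0.0003 0.0005 0.0037]
q [ 0.11  0.18  2.01 -0.    0.95 -1.03] F [-1.7 -0.7  4.5] w 11.8 gf 30.0 t 10.55
```

```bash
python3 -m creep '0 0 -0.05 0 0 0 1;0 0 -0.1 0 0 0 1;0 0 -0.15 0 0 0 1;0 0 -0.2 0 0 0 1;0 0 -0.2 0 0 0 1;0 0 -0.1 0 0 0 1;0 0 0 0 0 0 1;0 0 0 0 0 0 1'
python3 - <<'E'
from h import *
from cell import *
O=np.array([520.5,-217]);a=-.039;ex=np.array([np.cos(a),np.sin(a)]);ey=np.array([-ex[1],ex[0]])
for n in("top","scene"):
    c=camera_params(n);p,d=capture(n);np.savez(n+"1.npz",p=p,d=d,**c);w=cloud(d,c["mtx"],c["eye"],c["rotation"])
    t=np.stack([(w[...,:2]-O)@ex,(w[...,:2]-O)@ey,w[...,2]],-1)
    np.save(n+"1t.npy",t); print(n)
    fit(t,"lip",(-95,-60,32),(-20,60,44)); fit(t,"floor",(-60,-44,14),(62,44,24)); fit(t,"base",(-95,-60,12),(190,60,32))
    fit(t,"rearwall/deck",(45,-60,24),(92,60,34))
# zoom
b=cv2.resize(np.load("top1.npz")["p"][150:300,370:510,::-1],None,fx=4,fy=4,interpolation=2);cv2.imwrite("pics/t1.png",b)
E
```

```text
time: 11.35
eef_pos: [482.1, 166.1, 179.5]
ee_rot: [-0.677, -3.066, 0.001]
wrist_force: [-0.5, -1.1, -2.9]
gripper_width: 11.6
gripper_force: 30.0
top
lip 486 mid [-54.6  -0.3] z [33.9 36.4 38.7] size [96.6 21.7] dir [-0.005  1.   ] yawdeg 90.26
floor 1484 mid [ 6.3 -2. ] z [17.9 20.2 22.4] size [93.7 75.7] dir [-0.998 -0.068] yawdeg -176.11
base 3826 mid [43.8  3.3] z [18.  20.8 28.1] size [237.7 102.8] dir [-0.997 -0.074] yawdeg -175.75
rearwall/deck 211 mid [53.4  0.4] z [25.6 28.3 30.9] size [96.7 15.4] dir [0.011 1.   ] yawdeg 89.37
scene
lip 489 mid [-51.9   7.8] z [34.5 36.6 38.4] size [80.8 23.8] dir [-0.064  0.998] yawdeg 93.67
floor 2123 mid [0.2 2.7] z [19.1 20.8 22.4] size [97.2 72. ] dir [-1.    -0.002] yawdeg -179.88
base 5857 mid [62.7 -3.6] z [18.6 21.1 28.6] size [219.  112.6] dir [-0.991  0.136] yawdeg 172.19
rearwall/deck 401 mid [54.1 -0.6] z [25.9 28.4 30.3] size [99.9 16.9] dir [-0.006  1.   ] yawdeg 90.34
```

View pics/t1.png

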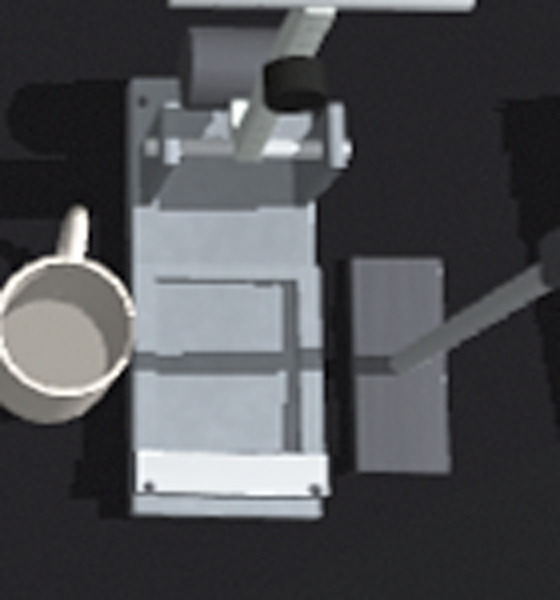

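The lip is the white strip (135–328, 450–495); pocket below y-range 280–450, the loading arm stands open at the top. Edge profiles next.

Run:
```python
from h import *
def tr(x,z,lev,up=True):
    o=np.argsort(x);x,z=x[o],z[o];m=z>lev
    # best split
    s=m if up else ~m; c=np.cumsum(s)-0; n=len(s); cost=c+( (~s).sum()-np.cumsum(~s)); i=np.argmin(cost); return round(float(x[i]),1)
for n in("top","scene"):
    t=np.load(n+"1t.npy"); out=[]
    def prof(ax,lo,hi,lev,up):
        m=sel(t,lo,hi);P=t[m]; return tr(P[:,ax],P[:,2],lev,up)
    for y0 in(-30,-10,10):
        out.append(("lipin",y0,prof(0,(-58,y0,16),(-25,y0+20,40),28,False),"rear",prof(0,(35,y0,16),(60,y0+20,32),24,True),"rearout",prof(0,(54,y0,10),(75,y0+20,34),24,False),"lipout",prof(0,(-85,y0,10),(-55,y0+20,42),32,True)))
    for o in out:print(n,*o)
    for x0 in(-25,5,30): print(n,"y-",x0,prof(1,(x0,-49,16),(x0+20,-20,32),24,False),"y+",prof(1,(x0,20,16),(x0+20,49,32),24,True))
    m=(t[...,2]>33)&sel(t,(-95,-60,32),(-35,60,44)); P=t[m];print("lip y",np.percentile(P[:,1],[.5,99.5]))
p,w=load("top1");q=w[sel(w,(430,100,25),(560,230,400))]
```

```text
top lipin -30 -42.1 rear 52.0 rearout 61.6 lipout -65.0
top lipin -10 -43.3 rear 53.2 rearout 61.0 lipout -65.2
top lipin 10 -43.9 rear 52.9 rearout 60.6 lipout -65.8
top y- -25 -38.6 y+ 35.3
top y- 5 -38.9 y+ 37.1
top y- 30 -39.1 y+ 39.5
lip y [-48.6605826   48.23516822]
scene lipin -30 -42.3 rear 50.0 rearout 62.5 lipout -63.2
scene lipin -10 -41.5 rear 50.4 rearout 61.5 lipout -63.9
scene lipin 10 -42.4 rear 49.9 rearout 61.3 lipout -65.2
scene y- -25 -38.3 y+ 38.1
scene y- 5 -35.7 y+ 37.8
scene y- 30 -38.7 y+ 39.5
lip y [-51.22832669  48.6481735 ]
```

```bash
cat >> h.py <<'E'
O=np.array([520.5,-217,20.]);YAW=-.039
def goal(tx,tz,al,ty=0,off=(5,-1.1,16.2)):
    "TCP goal for tongue tip at tester (tx,ty), tz above pocket floor, rear end up by al"
    T=R.from_euler("z",YAW); P=T*R.from_euler("y",-al)
    org=O+T.apply([tx,ty,tz])-P.apply([-51,0,0])
    m=P.as_matrix(); return org+P.apply(off),R.from_matrix(np.stack([m[:,1],m[:,0],-m[:,2]],1))
E
python3 -m creep '0 0 0 0 0 0.0935 1;0 0 0 0 0 0.0935 1;0 0 0 0 0 0.0935 1;0 0 0 0 0 0.0935 1;0 0 0 0 0 0.0935 1;0 0 0 0 0 0.0935 1;0 0 0 0 0 0.0935 1;0 0 0 0 0 0.0935 1' >/dev/null
python3 -c "
from h import *
p,r=goal(-36,100,0.26);print(p);rel(p,r)"
```

```text
[ 534.3996347  -218.64319784  150.05202855]
now [481.5 166.  178.1] axes x,y,z
 [[ 0.045  0.999 -0.001]
 [ 0.999 -0.045 -0.004]
 [-0.004 -0.    -1.   ]] 
shift [-1.9093  0.3516  0.1398]
turn [-0.1682  0.0009 -0.0038]
q [ 0.11 -0.06  1.94  0.    1.27  0.15] F [ 0.4  0.1 -1.8] w 12.2 gf 30.0 t 12.25
```

```bash
python3 -m creep '-0.239 0.044 0 0 0 0 1;-0.239 0.044 0 0 0 0 1;-0.239 0.044 0 0 0 0 1;-0.239 0.044 0 0 0 0 1;-0.239 0.044 0 0 0 0 1;-0.239 0.044 0 0 0 0 1;-0.239 0.044 0 0 0 0 1;-0.239 0.044 0 0 0 0 1'
python3 -m creep '0 0 0.05 0 0 0 1;0 0 0.05 -0.056 0 0 1;0 0 0.04 -0.056 0 0 1;0 0 0 -0.056 0 0 1;0 0 0 0 0 0 1;0 0 0 0 0 0 1'
python3 - <<'E'
from h import *
from cell import *
p,r=goal(-37,40,0.26);rel(p,r)
c=camera_params("wrist");p,d=capture("wrist");cv2.imwrite("pics/w3.png",p[:,:,::-1]);np.savez("w3.npz",p=p,d=d,**c)
E
```

```text
time: 13.05
eef_pos: [537.1, -220.1, 178.0]
ee_rot: [-2.262, -2.174, 0.001]
wrist_force: [0.9, 0.1, -2.5]
gripper_width: 11.7
gripper_force: 30.0
time: 13.65
eef_pos: [538.2, -217.9, 151.3]
ee_rot: [2.121, 2.04, 0.269]
wrist_force: [0.0, -0.2, -1.7]
gripper_width: 11.5
gripper_force: 30.0
now [ 538.2 -217.9  151.3] axes x,y,z
 [[ 0.039  0.999  0.001]
 [ 0.965 -0.038  0.258]
 [ 0.258 -0.009 -0.966]] 
shift [-0.005  -0.1017  0.2896]
turn [ 0.0004 -0.0008 -0.0003]
q [-0.65 -0.01  1.96  0.18  0.99 -0.7 ] F [ 0.  -0.2 -1.7] w 11.5 gf 30.0 t 13.65
```

View pics/w3.png

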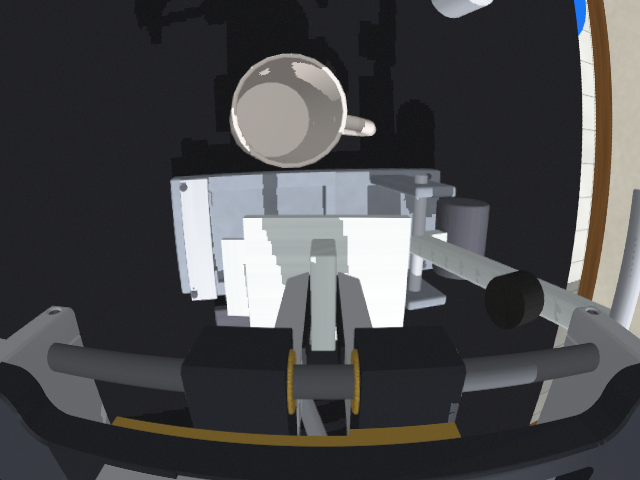

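Plate held tilted, tongue at left (235,275), lip strip at (197,240) to its left, arm foot at (515,300). Check the tip and foot positions from this depth.

Run:
```python
from h import *
p,w=fcloud("w3")
T=R.from_euler("z",YAW); t=T.inv().apply((w-O).reshape(-1,3)).reshape(w.shape)
g=t[225:300,495:545];g=g[np.isfinite(g[...,0])]
m=(g[:,2]>120)&(g[:,2]<240)&(g[:,0]>70); print("foot x pct",np.percentile(g[m],[1,10,50,90],axis=0).round(1).tolist())
# plate in TCP frame
from cell import sense
s=sense();M=R.from_rotvec(s["ee_rot"]); q=M.inv().apply((w-s["eef_pos"]).reshape(-1,3)).reshape(w.shape)
B=fit(q,"body(tool)",(-60,-70,4),(60,70,12)); Tn=fit(q,"tongue(tool)",(-60,-75,10),(60,-38,20))
for P,n in((B,"body"),(Tn,"tongue")):
    if P is not None: print(n,"x",np.percentile(P[:,0],[.5,99.5]).round(1),"y",np.percentile(P[:,1],[.5,99.5]).round(1),"z",np.median(P[:,2]).round(1),"slope",np.polyfit(P[:,1],P[:,2],1).round(3))
fit(t,"lip",(-95,-60,12),(-35,60,24))
```

```text
foot x pct [[98.0, 1.5, 144.1], [98.9, 4.9, 155.0], [105.0, 8.5, 180.0], [119.5, 13.6, 187.9]]
body(tool) 12408 mid [5.7 0.9] z [7.8 8.6 9.4] size [87.  62.4] dir [-0.024  1.   ] yawdeg 91.36
tongue(tool) 1737 mid [  1.1 -50.4] z [11.6 12.5 13.3] size [45.5 13. ] dir [-1.    -0.003] yawdeg -179.82
body x [-26.4  36.8] y [-43.   44.7] z 8.6 slope [1.000e-03 8.584e+00]
tongue x [-21.8  23.9] y [-57.  -43.7] z 12.5 slope [-6.0000e-03  1.2191e+01]
lip 3301 mid [-54.   0.] z [15.3 16.3 17.3] size [97.5 21.8] dir [-0.004  1.   ] yawdeg 90.24
```

```bash
sed -i 's/off=(5,-1.1,16.2)/off=(6,-1.1,16.5)/' h.py
python3 - <<'E'
from h import *
p,r=goal(-37,25,.26);rel(p,r)
def seg(a,b):
    p,r=goal(*a);q,s=goal(*b);print(a,b,"shift",(r.inv().apply(q-p)/200).round(4),"turn",((r.inv()*s).as_rotvec()/(np.pi/2)).round(4))
seg((-37,25,.26),(-37,3,.26));seg((-37,3,.26),(-51,2,.26))
a=.26
for b in(.22,.18,.14,.1,.06,.03,0): seg((-51,2*a/.26,a),(-51,2*b/.26,b));a=b
E
```

```text
now [ 539.  -218.2  152. ] axes x,y,z
 [[ 0.039  0.999  0.001]
 [ 0.965 -0.037  0.259]
 [ 0.259 -0.009 -0.966]] 
shift [-0.0031 -0.1215  0.3631]
turn [ 0.0012 -0.0004  0.0001]
q [-0.65 -0.01  1.95  0.18  0.99 -0.7 ] F [-0.6  0.2 -1.3] w 11.5 gf 30.0 t 13.7
(-37, 25, 0.26) (-37, 3, 0.26) shift [ 0.     -0.0283  0.1063] turn [0. 0. 0.]
(-37, 3, 0.26) (-51, 2, 0.26) shift [ 0.     -0.0689 -0.0132] turn [0. 0. 0.]
(-51, 2.0, 0.26) (-51, 1.6923076923076923, 0.22) shift [0.     0.0027 0.0129] turn [0.0255 0.     0.    ]
(-51, 1.6923076923076923, 0.22) (-51, 1.3846153846153846, 0.18) shift [-0.      0.0027  0.013 ] turn [ 0.0255 -0.      0.    ]
(-51, 1.3846153846153846, 0.18) (-51, 1.076923076923077, 0.14) shift [-0.      0.0028  0.013 ] turn [0.0255 0.     0.    ]
(-51, 1.076923076923077, 0.14) (-51, 0.7692307692307693, 0.1) shift [0.     0.0029 0.013 ] turn [ 0.0255 -0.      0.    ]
(-51, 0.7692307692307693, 0.1) (-51, 0.4615384615384615, 0.06) shift [0.     0.0029 0.013 ] turn [0.0255 0.     0.    ]
(-51, 0.4615384615384615, 0.06) (-51, 0.23076923076923075, 0.03) shift [-0.      0.0023  0.0097] turn [0.0191 0.     0.    ]
(-51, 0.23076923076923075, 0.03) (-51, 0.0, 0) shift [0.     0.0023 0.0097] turn [ 0.0191 -0.      0.    ]
```

```bash
python3 -m creep '0 -0.03 0.09 0 0 0 1;0 -0.03 0.09 0 0 0 1;0 -0.03 0.09 0 0 0 1;-0.003 -0.03 0.09 0 0 0 1;0 0 0 0 0 0 1;0 0 0 0 0 0 1'
python3 -c "
from h import *
p,r=goal(-37,3,.26);rel(p,r)"
```

```text
time: 14.3
eef_pos: [535.2, -219.1, 77.0]
ee_rot: [2.118, 2.038, 0.27]
wrist_force: [0.3, 0.3, -2.1]
gripper_width: 11.7
gripper_force: 30.0
now [ 535.2 -219.1   77. ] axes x,y,z
 [[ 0.039  0.999  0.   ]
 [ 0.965 -0.037  0.261]
 [ 0.26  -0.01  -0.965]] 
shift [ 0.0022 -0.0351  0.1118]
turn [ 0.0023 -0.0001  0.0003]
q [-0.66  0.1   2.    0.21  0.84 -0.74] F [ 0.3  0.3 -2.1] w 11.7 gf 30.0 t 14.3
```

```bash
python3 -m creep '0.002 -0.012 0.04 0 0 0 1;0 -0.012 0.04 0 0 0 1;0 -0.006 0.02 0 0 0 1;0 -0.005 0.012 0 0 0 1;0 0 0 0 0 0 1;0 0 0 0 0 0 1'
python3 -c "
from h import *
p,r=goal(-51,2,.26);rel(p,r)"
```

```text
time: 14.9
eef_pos: [533.7, -218.8, 53.4]
ee_rot: [2.118, 2.037, 0.27]
wrist_force: [-0.1, -0.5, -2.0]
gripper_width: 11.4
gripper_force: 30.0
now [ 533.7 -218.8   53.4] axes x,y,z
 [[ 0.039  0.999 -0.   ]
 [ 0.965 -0.038  0.261]
 [ 0.261 -0.01  -0.965]] 
shift [ 0.001  -0.066  -0.0135]
turn [ 0.0026  0.0001 -0.0001]
q [-0.66  0.13  2.02  0.22  0.79 -0.76] F [-0.1 -0.5 -2. ] w 11.4 gf 30.0 t 14.9
```

```bash
python3 -m creep '0 -0.016 -0.003 0 0 0 1;0 -0.016 -0.004 0 0 0 1;0 -0.016 -0.003 0 0 0 1;0 -0.017 -0.003 0 0 0 1;0 0 0 0 0 0 1;0 0 0 0 0 0 1'
python3 - <<'E'
from h import *
from cell import *
p,r=goal(-51,2,.26);rel(p,r)
c=camera_params("wrist");p,d=capture("wrist");cv2.imwrite("pics/w4.png",p[150:400,120:520,::-1]);np.savez("w4.npz",p=p,d=d,**c)
p,w=fcloud("w4");T=R.from_euler("z",YAW); t=T.inv().apply((w-O).reshape(-1,3)).reshape(w.shape)
fit(t,"lip",(-95,-60,12),(-35,60,24))
E
```

```text
time: 15.5
eef_pos: [520.4, -218.2, 52.5]
ee_rot: [2.119, 2.037, 0.27]
wrist_force: [0.2, 0.5, -1.6]
gripper_width: 11.7
gripper_force: 30.0
now [ 520.4 -218.2   52.5] axes x,y,z
 [[ 0.039  0.999 -0.   ]
 [ 0.965 -0.038  0.261]
 [ 0.261 -0.01  -0.965]] 
shift [ 0.0007 -0.0001 -0.0008]
turn [ 0.0026  0.0001 -0.0002]
q [-0.68  0.11  2.05  0.22  0.79 -0.78] F [ 0.2  0.5 -1.6] w 11.7 gf 30.0 t 15.5
lip 5421 mid [-54.   12.5] z [15.4 16.3 17.2] size [73.6 21.5] dir [-0.011  1.   ] yawdeg 90.63
```

View pics/w4.png

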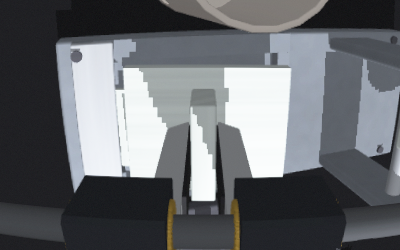

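The tongue has vanished under the lip (strip at columns 72–122, body starts at 125), with no contact force. Lower the rear end.

```bash
python3 -m creep '0 0.003 0.013 0.0255 0 0 1;0 0.003 0.013 0.0255 0 0 1;0 0.003 0.013 0.0255 0 0 1;0 0.003 0.013 0.0255 0 0 1;0 0 0 0 0 0 1;0 0 0 0 0 0 1'
python3 -c "
from h import *
p,r=goal(-51,.8,.1);rel(p,r)
p,r=goal(-51,0,0);rel(p,r)"
```

```text
time: 16.15
eef_pos: [525.0, -218.2, 42.6]
ee_rot: [2.209, 2.125, 0.111]
wrist_force: [0.2, 0.9, -2.7]
gripper_width: 11.6
gripper_force: 30.0
now [ 525.  -218.2   42.6] axes x,y,z
 [[ 0.039  0.999  0.   ]
 [ 0.994 -0.039  0.104]
 [ 0.104 -0.004 -0.995]] 
shift [-0.0002 -0.0023 -0.0018]
turn [ 0.0027 -0.0001  0.0001]
q [-0.62  0.21  1.93  0.07  0.91 -0.63] F [ 0.2  0.9 -2.7] w 11.6 gf 30.0 t 16.15
now [ 525.  -218.2   42.6] axes x,y,z
 [[ 0.039  0.999  0.   ]
 [ 0.994 -0.039  0.104]
 [ 0.104 -0.004 -0.995]] 
shift [-0.0002  0.004   0.031 ]
turn [ 0.0664 -0.0001  0.0002]
q [-0.62  0.21  1.93  0.07  0.91 -0.63] F [ 0.2  0.9 -2.7] w 11.6 gf 30.0 t 16.15
```

```bash
python3 -m creep '0 0.001 0.011 0.0255 0 0 1;0 0.001 0.009 0.02 0 0 1;0 0.001 0.007 0.01 0 0 1;0 0 0 0 0 0 1;0 0 0 0 0 0 1'
python3 -c "
from h import *
p,r=goal(-51,0,0);rel(p,r)"
```

```text
time: 16.65
eef_pos: [525.7, -218.3, 37.2]
ee_rot: [2.256, 2.17, 0.018]
wrist_force: [-0.1, -1.3, -2.4]
gripper_width: 11.6
gripper_force: 30.0
now [ 525.7 -218.3   37.2] axes x,y,z
 [[ 0.039  0.999  0.   ]
 [ 0.999 -0.039  0.017]
 [ 0.017 -0.    -1.   ]] 
shift [-0.0001  0.0035  0.0036]
turn [ 0.0106 -0.0002  0.    ]
q [-0.6   0.26  1.87  0.01  0.99 -0.56] F [-0.1 -1.3 -2.4] w 11.6 gf 30.0 t 16.65
```

```bash
python3 -m creep '0 0.002 0.003 0.0105 0 0 1;0 0 0.002 0 0 0 1;0 0 0 0 0 0 1;0 0 0 0 0 0 1'
python3 -m creep '0 0 0.004 0 0 0 1;0 0 0 0 0 0 1;0 0 0 0 0 0 1'
python3 -c "
from h import *
p,r=goal(-51,0,0);rel(p,r)"
```

```text
time: 17.05
eef_pos: [526.2, -218.4, 36.3]
ee_rot: [-2.264, -2.177, -0.0]
wrist_force: [0.6, -0.5, -2.8]
gripper_width: 11.7
gripper_force: 30.0
time: 17.35
eef_pos: [526.4, -218.5, 36.2]
ee_rot: [2.264, 2.178, -0.0]
wrist_force: [-3.9, 2.1, 5.3]
gripper_width: 12.1
gripper_force: 30.0
now [ 526.4 -218.5   36.2] axes x,y,z
 [[ 0.039  0.999 -0.   ]
 [ 0.999 -0.039 -0.   ]
 [-0.    -0.    -1.   ]] 
shift [ 0.0006  0.0004 -0.0013]
turn [-0.      0.      0.0001]
q [-0.59  0.28  1.86 -0.    1.   -0.55] F [-3.9  2.1  5.3] w 12.1 gf 30.0 t 17.35
```

Contact with the floor at the expected height, level. Release and retreat upward.

```bash
python3 -m creep '0 0 0 0 0 0 0.6;0 0 0 0 0 0 0.4;0 0 0 0 0 0 0.4;0 0 0 0 0 0 0.4;0 0 -0.03 0 0 0 0.4;0 0 -0.08 0 0 0 0.4;0 0 -0.12 0 0 0 0.4;0 0 -0.12 0 0 0 0.4'
python3 -m creep '0 0 -0.12 0 0 0 0.4;0 -0.1 -0.15 0 0 0 0.4;0 -0.1 -0.15 0 0 0 0.4;0 -0.1 -0.15 0 0 0 0.4;0 0 0 0 0 0 0.4'
python3 - <<'E'
from h import *
from cell import *
c=camera_params("wrist");p,d=capture("wrist");cv2.imwrite("pics/w5.png",p[:,:,::-1]);np.savez("w5.npz",p=p,d=d,**c)
p,w=fcloud("w5");T=R.from_euler("z",YAW); t=T.inv().apply((w-O).reshape(-1,3)).reshape(w.shape)
P=fit(t,"body",(-41,-40,4),(56,40,13))
A=np.c_[P[:,:2],np.ones(len(P))];print("plane",np.linalg.lstsq(A,P[:,2],rcond=None)[0].round(4))
fit(t,"rib",(-20,-40,33),(30,40,45));fit(t,"lip",(-95,-60,12.5),(-43.5,60,24))
E
```

```text
time: 18.15
eef_pos: [526.4, -218.5, 107.5]
ee_rot: [2.264, 2.177, 0.0]
wrist_force: [0.7, -0.7, -1.0]
gripper_width: 28.1
gripper_force: 0.0
time: 18.65
eef_pos: [467.3, -217.6, 226.0]
ee_rot: [2.258, 2.169, 0.002]
wrist_force: [-0.3, 0.5, 0.7]
gripper_width: 28.4
gripper_force: 0.0
body 5518 mid [ 8.  -0.1] z [7.  8.2 9.2] size [94.2 79.1] dir [-1.     0.005] yawdeg 179.71
plane [3.6000e-03 3.4000e-03 8.0492e+00]
rib 654 mid [ 5.5 -0.4] z [36.8 38.1 39.1] size [48.6 12. ] dir [0.009 1.   ] yawdeg 89.5
lip 2053 mid [-54.8  -0.3] z [15.3 16.3 17.4] size [98.3 20.8] dir [-0.003  1.   ] yawdeg 90.17
```

View pics/w5.png

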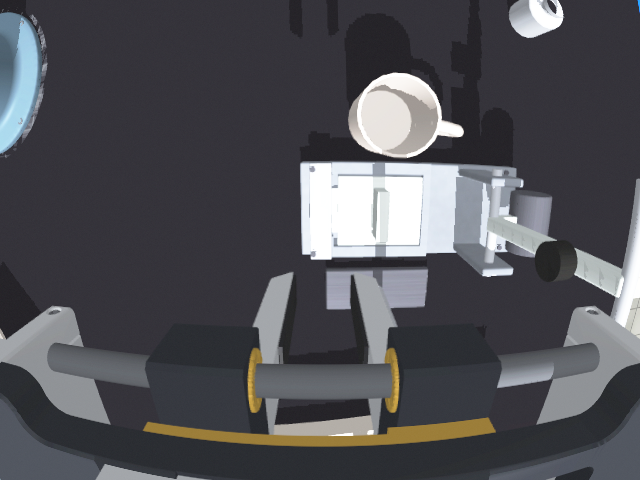

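The plate lies flat (top 8.05 mm above the floor, rib at x 5.5, y −0.4) in the pocket at (380,210), tongue under the lip, the arm open at (560,260). Hand in.

```bash
python3 -c "
from cell import sign_off
print(sign_off())"
```

```text
the job is handed in; nothing more can be done
None
```

The loading arm stands open by itself and the tongued plate lies flat and home in the pocket with its tongue under the lip; the gripper let go and moved clear, and I handed the job in at about 19 s.

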